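Set the stop of the nickel-strip length gauge

ROBOT

A 6-joint arm with a two-finger parallel gripper is mounted at the origin on a cart in front of the work surface, level with it; the furniture and walls round the work are solid. World frame = base frame: x ahead of the robot, y to its left, z up, the work surface at z = 0. Lengths are in m, angles in rad, forces in N, time in s.
With the tool pointing down it reaches from about 0.35 to 0.875 m from the base axis. Payload 4.2 kg.
Tool frame: the origin (TCP) lies at the very end of the fingers, on their centre line; the grasp point (between the pads) lies r.tcp_to_grasp behind it (r.tcp_to_grasp is the distance from the TCP to the grasp point, in m); z points along the fingers, y is the line along which they close (so a half turn about z gives the same grasp; the last joint's range is limited). The gripper opens to 85 mm and grips with 20 to 120 N. Pads are 22 mm wide; open, the fingers measure 114 mm over their backs; the gripper's body (76 mm by 85 mm) begins 54 mm behind the grasp point. The pads swing forward as they close: fully open they stand 13 mm farther back than shut.
Start: joints at [-1.051, 0.385, 0.008, 0, -1.194, -0.259], TCP at [0.161, -0.604, 0.231] pointing down, gripper open.
Joint ranges: [-3.14, 3.14], [-1.21, 2.06], [-1.07, 1.41], [-3.16, 2.05], [-2.99, -0.16], [-3.1, 3.1]. Speed limits (rad/s): [2.79, 2.79, 3.14, 3.14, 3.14, 3.14].

INTERFACE

Orientations are given as a 3x3 rotation matrix whose columns are the frame's x, y, z axes.
In Python, from rig import r, capture, camera_model gives the robot as it stands.
- The arm moves only by the tool send_rows, never from a script. Its argument "series" is a list that holds one entry, the list of rows, each a list of 7 numbers: the finger opening in mm, from 0 to 85.4, then the shift along the tool's x, y, z in mm, then the turn, a rotation vector about the tool's x, y, z in rad. In form: [[[grip, tx, ty, tz, ax, ay, az], ...]]. A call has exactly 5 rows; each row is the pose to reach, as a shift and turn from the pose commanded when the call began, along the tool's axes at that moment; what a row does not reach only later rows make up. A row lasts 1/10 s, in which the tool goes at most 50 mm and 8.59 degrees, less where a joint would pass 70% of its speed; a pose out of reach is approached as far as the arm can. A call with a gripper value outside its range is refused whole. The fingers move at their own pace and stop on an object; "newtons" is the grip in N (left out, the last holds). Time passes only in rows, so rows that repeat a pose let the fingers close, or fill a call up. It gives the time, the measured TCP pose, the force, the opening and the grip force at its end, in the units of the state.
- r.sense(): the state, without advancing time (a new reading comes with each control period).
- capture(name): name is "scene" or "top" or "wrist"; returns the picture (480x640x3 uint8, blue, green, red); there is no depth.
- camera_model(name): a dict with "K" (3x3 intrinsics, pixels), "R" (3x3) and "t" (3): a world point X has camera coordinates R X + t. Camera axes: x right, y down, z forward; pixel columns grow to the right and rows downward; lengths in m; the calibration is good to about 2 mm. A picture is of the moment at which its call begins: read the wrist's pose just before it. camera_model takes no time and is no camera call; for the wrist camera it gives the pose at the moment of the call.
- r.finish_job(): hands the job in; it is judged then, once.
The state is a dict: "time_s": time; "joints": joint angles; "dq": joint speeds; "tau": joint torques, N m; "eef_pos": TCP position; "tcp_rot": TCP orientation; "contact_force": force on the tool from outside, world axes, zero at the start; "wrist_torque": the same for the moment, N m; "gripper_width": finger opening in m; "gripper_force": force on a finger pad.
Only numpy, scipy, OpenCV 4.12 (cv2) and the standard library are available. Lean on these libraries where they do the work, as an engineer would, in place of code of your own. Each camera call takes 0.05 s, during which the arm holds its last target. There are 200 camera calls.

TASK

Two strip-length gauges stand on the bench. On the one whose stop has a flat upright fin for a grip, slide the stop along its track until the fin stands in line with the nose of the small pointer block clamped beside that track, then let go. Leave the stop of the other gauge, the one with the round knob, where it is.

Things in the scene. Friction and masses are not known exactly. Their poses are not given: they have to be found in the camera images.
- fin_stop (a joint): Place of the fin stop on its track in m: 0 at the end with the low fence (22 mm above the bench), 0.16 at the other end. About 2 N of friction; stays where it is left. The gauge is a fixed aluminium bed 84 x 250 mm, 14 mm high, lying about left-right before the robot, turned by up to 17 degrees; the track runs along it.
- fin_stop_top (a point): Centre of the top edge of the black fin, 66 mm above the bench; y axis along the track, the way fin_stop grows, z up. The fin is an upright plate 10 mm thick along the track, 36 mm wide across it, 44 mm tall, on a steel foot 30 mm (along) x 40 mm whose top is 22 mm above the bench. It can be pinched from above across either measure.
- fin_pointer: Dark steel pointer block fixed on the fin gauge's bed, on the robot's side of the track: 30 mm long with its nose, 24 mm wide along the track, top 26 mm above the bench, its screw 3 mm more. Origin: centre of its underside. x axis: along its wedge nose to the track (nose tip at 19 mm, track centre at 43 mm); y axis: along the track. The fin is in line when at this origin's place along y.
- knob_stop_top (a point): Centre of the top of the other gauge's round knob, 66 mm above the bench: black, 28 mm in diameter, on a thin stem, on an equal bed with a pointer block of its own. It slides as easily and is to be left alone.

How it is judged:
By the outcome, as a careful person would: the job done as asked, in the order asked, and still so for the second after the job is handed in, with the robot touching nothing.
It also fails if it takes over 32 s, if anything falls off the work surface, if the arm or the gripper's body presses on something with over 40 N, if the wrist force passes 120 N, or if a joint passes its speed limit or range.

## Working session

There is one attempt and no reset: what is moved stays moved. The work goes in short steps, Python scripts to look and compute and a tool call to move; the robot and the scene stay as the last step left them, time stands still between calls to the robot, and variables do not carry over. Pictures are saved under pics/ and viewed, at most 10 in all, crops included, and the job is handed in when it is done.

Besides the shell and the picture viewer there is one more tool, called after ">>>" as name([rows], argument=value, ...), one row to a line, values as JSON. send_rows: Moves the arm, as the interface text tells. Its arguments: {"type":"object","properties":{"series":{"type":"array"},"newtons":{"type":"number"}},"required":["series"]}

```bash
mkdir -p pics; python3 - <<'E'
from rig import r,capture,camera_model
import cv2
for n in("scene","top"):
    cv2.imwrite(f"pics/{n}0.png",capture(n)); m=camera_model(n); print(n,m["K"],m["R"],m["t"])
s=r.sense(); print(s["time_s"],s["eef_pos"],s["tcp_rot"],s["gripper_width"],r.tcp_to_grasp)
E
```

```text
scene [[577.40543921   0.         325.86187425]
 [  0.         577.40543921 236.74473172]
 [  0.           0.           1.        ]] [[-0.90854855 -0.41773215 -0.00627631]
 [-0.17302082  0.38990167 -0.9044559 ]
 [ 0.38026745 -0.82065616 -0.42652095]] [0.42915258 0.18627672 1.01164547]
top [[463.9849417    0.         324.79795863]
 [  0.         463.9849417  235.68268945]
 [  0.           0.           1.        ]] [[ 2.32382235e-02 -9.99729598e-01 -8.45544512e-04]
 [-9.92014804e-01 -2.29540082e-02 -1.24015092e-01]
 [ 1.23962150e-01  3.72068310e-03 -9.92279972e-01]] [-0.06565431  0.48408953  0.87987343]
0.1 [ 0.16102524 -0.6033558   0.23033922] [[-9.66223410e-01 -2.57705106e-01 -6.32749539e-04]
 [-2.57705849e-01  9.66221616e-01  1.86633911e-03]
 [ 1.30411165e-04  1.96636379e-03 -9.99998058e-01]] 0.08511217606816562 0.0187
```

View pics/top0.png

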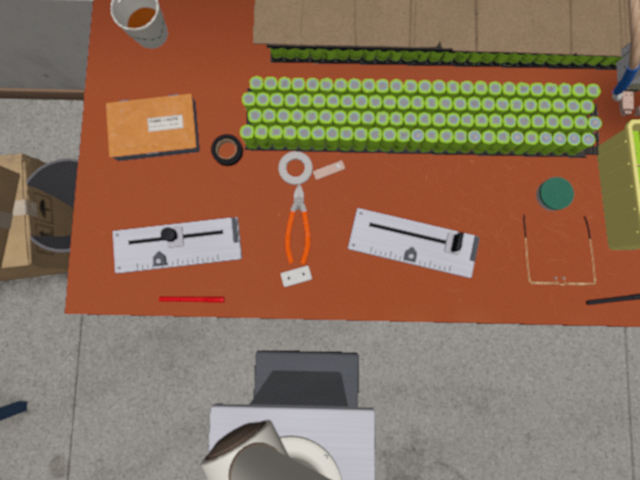

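View pics/scene0.png

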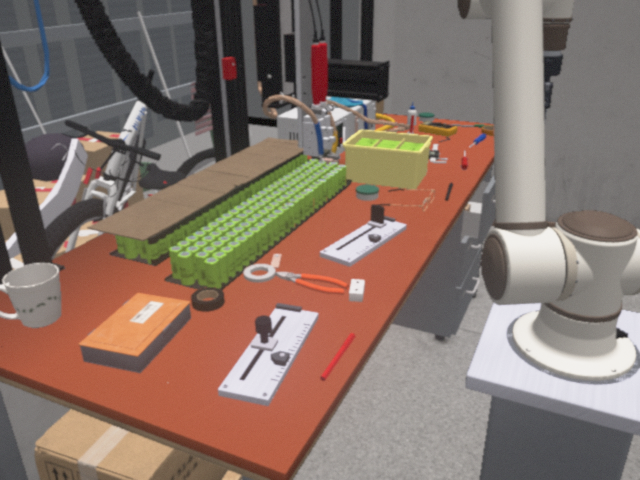

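The top view shows the knob gauge on the left (knob at 169,235). The fin gauge is on the right, with the fin near (457,242), the pointer near (411,255) and the bed centre near (413,243). The scene view agrees, with the fin at (377,214) and the pointer at (374,238). I'll zoom in on both.

```bash
python3 - <<'E'
import cv2,numpy as np
a=cv2.imread("pics/top0.png")[200:285,340:490]; b=cv2.imread("pics/scene0.png")[195:270,310:420]
a=cv2.resize(a,(750,425)//np.array(1) if 0 else (530,300),interpolation=cv2.INTER_CUBIC); b=cv2.resize(b,(440,300),interpolation=cv2.INTER_CUBIC)
cv2.imwrite("pics/z0.png",np.vstack([cv2.copyMakeBorder(a,0,0,0,0,0),cv2.copyMakeBorder(b,0,0,0,90,0)]))
E
```

```text
(no output)
```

View pics/z0.png

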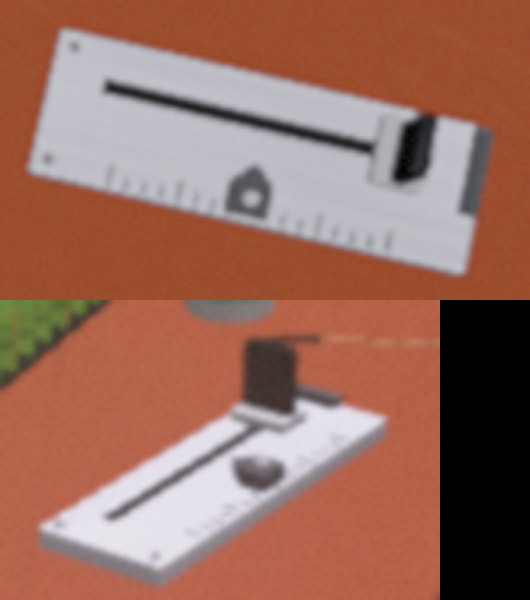

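```bash
cat > h.py <<'E'
import numpy as np,cv2
from rig import r,capture,camera_model
def ray(m,px):
    R,t=np.array(m["R"]),np.array(m["t"]); d=R.T@np.linalg.solve(m["K"],[px[0],px[1],1.]); return -R.T@t,d
def onz(m,px,z):
    c,d=ray(m,px); return c+d*(z-c[2])/d[2]
def two(m1,p1,m2,p2):
    c1,d1=ray(m1,p1);c2,d2=ray(m2,p2)
    s=np.linalg.lstsq(np.c_[d1,-d2],c2-c1,rcond=None)[0]
    a,b=c1+s[0]*d1,c2+s[1]*d2; return (a+b)/2,np.linalg.norm(a-b)
def proj(m,X):
    p=np.array(m["K"])@(np.array(m["R"])@X+m["t"]); return p[:2]/p[2]
E
python3 - <<'E'
from h import *
m,s=camera_model("top"),camera_model("scene")
f=lambda x,y:(340+(x+.5)/3.533-.5,200+(y+.5)/3.529-.5)
g=lambda x,y:(310+(x+.5)/4-.5,195+(y-300+.5)/4-.5)
for n,p,z in(("fin",f(427,148),.066),("nose",f(255,168),.026),("ptr",f(250,195),.026),("c1",f(62,27),.014),("c2",f(28,172),.014),("c3",f(466,275),.014),("c4",f(492,130),.014)): print(n,onz(m,p,z).round(4))
print("fin tri",two(m,f(427,148),s,g(270,345)))
w=camera_model("wrist");st=r.sense();T=st["tcp_rot"];T=np.array(T)
R=np.array(w["R"]);c=-R.T@w["t"]
print("cam in tool",T.T@(c-st["eef_pos"]),T.T@R.T, w["K"])
E
```

```text
fin [ 0.4757 -0.3098  0.066 ]
nose [ 0.4671 -0.2258  0.026 ]
ptr [ 0.4519 -0.223   0.026 ]
c1 [ 0.5465 -0.1182  0.014 ]
c2 [ 0.4631 -0.1002  0.014 ]
c3 [ 0.4109 -0.3458  0.014 ]
c4 [ 0.493  -0.3618  0.014 ]
fin tri (array([ 0.4758091 , -0.31009025,  0.06515121]), np.float64(4.527537117642099e-05))
cam in tool [ 0.07971773  0.00100101 -0.14303189] [[-9.07495361e-04 -9.48837590e-01 -3.15763210e-01]
 [ 9.99999503e-01 -7.31009939e-04 -6.77359472e-04]
 [ 4.11878084e-04 -3.15763668e-01  9.48837782e-01]] [[386.42591481   0.         320.83649889]
 [  0.         386.42591481 236.72582974]
 [  0.           0.           1.        ]]
```

The fin triangulates to z = 0.065, against a given 0.066. The bed measures about 84 x 250 mm, the track is turned about 12°, and the fin has to travel about 80 mm. I'm moving above the fin and turning the tool so the fingers close along the track.

>>> send_rows([
  [[85,-40,21,5,0,0,0.05],[85,-80,42,12,0,0,0.12],[85,-120,63,20,0,0,0.2],[85,-160,84,28,0,0,0.26],[85,-190,101,35,0,0,0.3]],
], newtons=30)

```text
time_s: 0.6
eef_pos: [0.3199, -0.4553, 0.1956]
tcp_rot: [[-0.999, 0.04, -0.0], [0.04, 0.999, 0.001], [0.001, 0.001, -1.0]]
contact_force: [0.4, -0.5, 1.2]
gripper_width: 0.0853
gripper_force: 0.0
```

```bash
cat > go.py <<'E'
import sys; from h import *
from scipy.spatial.transform import Rotation as Ro
t=np.array(eval(sys.argv[1])); u=np.array(eval(sys.argv[2])+[0.]); u/=np.linalg.norm(u)
s=r.sense();T=np.array(s["tcp_rot"]);z=np.array([0,0,-1.]);G=np.c_[np.cross(u,z),u,z]
print(s["time_s"],np.round(s["eef_pos"],4),"w",s["gripper_width"],"shift mm",(T.T@(t-s["eef_pos"])*1e3).round(1),"turn",Ro.from_matrix(T.T@G).as_rotvec().round(4))
E
python3 go.py "[.476,-.31,.15]" "[.211,.9775]"
```

```text
0.6 [ 0.3199 -0.4553  0.1956] w 0.0852916291983999 shift mm [-150.1  151.4   45.6] turn [ 0.0008 -0.0006  0.1723]
```

>>> send_rows([
  [[85,-35,35,10,0,0,0.06],[85,-70,70,22,0,0,0.12],[85,-105,106,33,0,0,0.172],[85,-135,136,42,0,0,0.172],[85,-150,151,46,0,0,0.172]],
])

```text
time_s: 1.1
eef_pos: [0.4762, -0.3095, 0.1489]
tcp_rot: [[-0.978, 0.207, -0.002], [0.207, 0.978, 0.001], [0.002, 0.001, -1.0]]
contact_force: [-1.5, 0.6, 0.4]
gripper_width: 0.085
gripper_force: 0.0
```

```bash
python3 - <<'E'
from h import *
s=r.sense();m=camera_model("wrist");im=capture("wrist");cv2.imwrite("pics/w1.png",im);np.savez("w1.npz",K=m["K"],R=m["R"],t=m["t"])
print(s["eef_pos"],s["tcp_rot"])
for n,X in(("fin",[.4757,-.31,.066]),("nose",[.4671,-.2258,.026])): print(n,proj(m,X))
E
```

```text
[ 0.47617912 -0.30948236  0.14887163] [[-9.78414580e-01  2.06644898e-01 -1.67171417e-03]
 [ 2.06643468e-01  9.78415811e-01  9.89038845e-04]
 [ 1.84001141e-03  6.22241213e-04 -9.99998114e-01]]
fin [317.52635513 244.23194397]
nose [433.44291786 190.14692272]
```

View pics/w1.png

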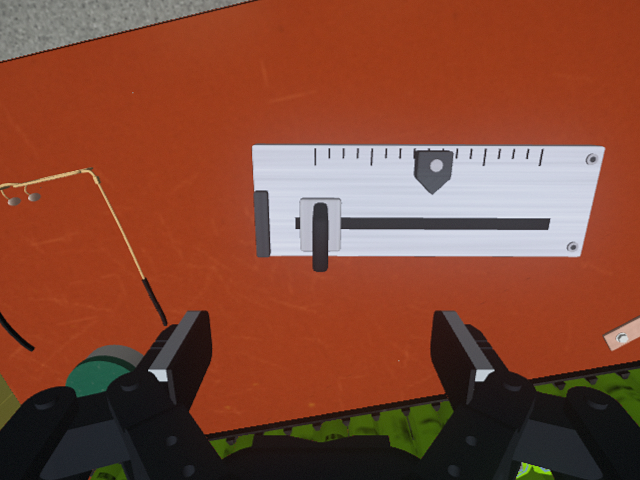

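The wrist view shows the fin stop at columns 313-328 (fin centre about 320), with its far top edge at row 271. The pointer nose is at (433,193), the block spans columns 415-452, and the groove runs along row 224 from 295 to 550. Next I'll measure these properly.

```bash
cat > meas.py <<'E'
import sys; from h import *
def contours(im,thr,box):
    x0,y0,x1,y1=box; g=cv2.cvtColor(im,cv2.COLOR_BGR2GRAY)[y0:y1,x0:x1]
    c,_=cv2.findContours((g<thr).astype(np.uint8),cv2.RETR_EXTERNAL,cv2.CHAIN_APPROX_NONE)
    return [k.reshape(-1,2)+[x0,y0] for k in c if cv2.contourArea(k)>50]
E
python3 - <<'E'
from meas import *
m=dict(np.load("w1.npz"));im=cv2.imread("pics/w1.png")
# groove
gv=[c for c in contours(im,110,(340,205,575,245))][0]; p=np.array([onz(m,q,.014) for q in gv])
v=cv2.fitLine(p[:,:2].astype(np.float32),cv2.DIST_L2,0,.01,.01).ravel(); u=v[:2]*np.sign(v[1]); print("u",u,"pt",v[2:])
n=np.array([u[1],-u[0]])
for thr in(90,130):
  for c in contours(im,thr,(405,153,460,200)):
    P=np.array([onz(m,q,.026)[:2] for q in c]); print("ptr px",c.min(0),c.max(0),"along",(P@u).min(),(P@u).max(),"across",(P@n).min(),(P@n).max(),"nose along",(P[np.argmax(P@n)])@u)
  for c in contours(im,thr,(313,195,330,290)) : print("fin px",c.min(0),c.max(0))
for thr in(40,60):
  for c in contours(im,thr,(300,195,345,290)):
    P=np.array([onz(m,q,.066)[:2] for q in c]);k=c[:,1]>235; print(thr,"fin",c.min(0),c.max(0),"along",(P[k]@u).min(),(P[k]@u).max(),"across max",(P@n).max())
print("groove across",v[2:]@n)
E
```

```text
u [0.2129944 0.9770534] pt [ 0.49710125 -0.2175168 ]
ptr px [414 153] [452 193] along -0.13676001126501325 -0.11074637924891852 across 0.4789550388279657 0.5065046633631654 nose along -0.12264034760858139
fin px [313 203] [328 272]
ptr px [413 153] [453 194] along -0.13722173118647843 -0.11036896370630601 across 0.4789512418469611 0.5072107407934983 nose along -0.12187312250351148
fin px [313 203] [329 289]
60 fin [313 204] [327 271] along -0.20438497997638203 -0.1955272349778454 across max 0.5488359861358079
groove across 0.5320243
```

```bash
python3 go.py "[.4767,-.3086,.034]" "[.213,.977]"
```

```text
1.15 [ 0.4774 -0.3087  0.1485] w 0.08503342553479135 shift mm [ 6.000e-01 -1.000e-01  1.145e+02] turn [ 0.0007 -0.0014  0.0079]
```

>>> send_rows([
  [[85,0,0,25,0,0,0.008],[85,0.5,0,55,0,0,0.008],[85,0.5,0,85,0,0,0.008],[85,0.5,0,105,0,0,0.008],[85,0.5,0,114,0,0,0.008]],
])

```text
time_s: 1.65
eef_pos: [0.4723, -0.3117, 0.0339]
tcp_rot: [[-0.976, 0.218, -0.004], [0.218, 0.976, 0.002], [0.005, 0.001, -1.0]]
contact_force: [-0.2, -0.7, -0.0]
gripper_width: 0.0852
gripper_force: 0.0
```

>>> send_rows([
  [[40,0,0,0,0,0,0],[20,0,0,0,0,0,0],[5,0,0,0,0,0,0],[5,0,0,0,0,0,0],[5,0,0,0,0,0,0]],
], newtons=30)

```text
time_s: 2.15
eef_pos: [0.4745, -0.3122, 0.0372]
tcp_rot: [[-0.976, 0.217, 0.002], [0.217, 0.976, -0.0], [-0.002, -0.0, -1.0]]
contact_force: [0.2, 2.2, 0.7]
gripper_width: 0.012
gripper_force: 1.0
```

```bash
python3 - <<'E'
from h import *
s=r.sense();p=np.array(s["eef_pos"]);print(s["time_s"],p,s["gripper_width"],s["gripper_force"],s["contact_force"],"along",p[:2]@[.213,.977])
m=camera_model("wrist");cv2.imwrite("pics/w2.png",capture("wrist"));np.savez("w2.npz",K=m["K"],R=m["R"],t=m["t"])
E
```

```text
2.15 [ 0.47449372 -0.31223993  0.03718642] 0.012033792346323841 0.9598115086555481 [0.16803704 2.15265077 0.72137263] along -0.2039912536455662
```

View pics/w2.png

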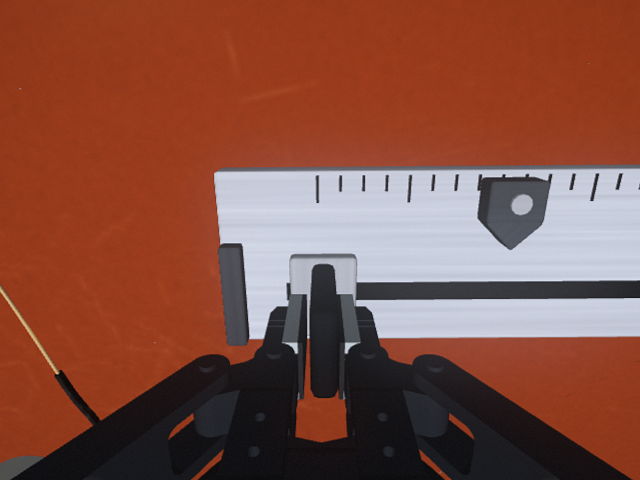

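The fingers straddle the fin, with almost full contact at (323,330). The pointer nose is at (511,249). I'll let the grip settle and triangulate the nose from the two wrist views.

>>> send_rows([
  [[3,0,0,0,0,0,0],[3,0,0,0,0,0,0],[3,0,0,0,0,0,0],[3,0,0,0,0,0,0],[3,0,0,0,0,0,0]],
], newtons=40)

```text
time_s: 2.7
eef_pos: [0.4745, -0.3122, 0.0372]
tcp_rot: [[-0.976, 0.217, 0.001], [0.217, 0.976, -0.001], [-0.001, -0.0, -1.0]]
contact_force: [-1.2, 2.2, 6.1]
gripper_width: 0.0095
gripper_force: 41.3
```

```bash
python3 - <<'E'
from meas import *
u=np.array([.213,.977]);n=np.array([.977,-.213])
m1,m2=dict(np.load("w1.npz")),dict(np.load("w2.npz"))
P,e=two(m1,(432.5,193.5),m2,(511,249));print("nose tri",P,e,P[:2]@u,P[:2]@n)
m=camera_model("wrist");im=capture("wrist");cv2.imwrite("pics/w3.png",im)
s=r.sense();p=np.array(s["eef_pos"]);print(s["time_s"],p,s["gripper_width"],s["gripper_force"],s["contact_force"],"along",p[:2]@u)
for c in contours(im,130,(470,182,555,262)):
    q=c[np.argmax(c[:,1])];c=c[np.abs(c[:,1]-215)<15] if 0 else c
    Q=np.array([onz(m,k,.026)[:2] for k in c]); print("nose",q,onz(m,q,.026)[:2]@u,"sides",(Q@u).min(),(Q@u).max(),"nose across",(Q@n).max())
for row in (295,310,325):
  g=cv2.cvtColor(im,cv2.COLOR_BGR2GRAY)[row,300:350]; print(row,g.tolist())
E
```

```text
nose tri [ 0.46933111 -0.22684865  0.02622957] 0.00018153274940739547 -0.12166360476871113 0.5068552556691079
2.75 [ 0.47451802 -0.31221885  0.03721699] 0.009386704717081818 41.28821611404419 [-1.10488011  2.32601553  5.5126249 ] along -0.2039654829116175
nose [509 249] -0.12242349434360612 sides -0.1392553941855382 -0.11011910563511354 nose across 0.5069771722395409
295 [82, 84, 85, 85, 87, 61, 38, 39, 39, 41, 42, 42, 42, 42, 40, 42, 43, 40, 41, 41, 42, 39, 41, 42, 40, 41, 41, 41, 41, 39, 41, 38, 40, 41, 37, 36, 41, 74, 83, 84, 82, 84, 84, 84, 85, 85, 85, 84, 81, 120]
310 [88, 89, 88, 83, 53, 37, 37, 39, 35, 37, 36, 35, 37, 38, 39, 38, 39, 36, 38, 37, 38, 36, 38, 38, 34, 38, 36, 39, 38, 36, 36, 36, 36, 37, 35, 37, 36, 35, 76, 89, 90, 87, 88, 87, 88, 88, 86, 86, 88, 88]
325 [85, 88, 80, 48, 31, 31, 34, 37, 35, 36, 35, 37, 38, 41, 40, 42, 40, 42, 42, 40, 39, 38, 39, 40, 38, 40, 39, 39, 40, 39, 37, 35, 38, 36, 32, 34, 35, 33, 32, 51, 80, 86, 86, 86, 85, 83, 86, 85, 85, 84]
```

>>> send_rows([
  [[3,0,8,0,0,0,0],[3,0,22,0,0,0,0],[3,0,36,0,0,0,0],[3,0,50,0,0,0,0],[3,0.3,62,0,0,0,0]],
])

```text
time_s: 3.25
eef_pos: [0.4875, -0.2518, 0.0372]
tcp_rot: [[-0.976, 0.217, 0.001], [0.217, 0.976, -0.001], [-0.001, -0.001, -1.0]]
contact_force: [-1.8, -2.0, 4.4]
gripper_width: 0.0094
gripper_force: 41.2
```

>>> send_rows([
  [[3,0,8,0,0,0,0],[3,0,14,0,0,0,0],[3,0,17,0,0,0,0],[3,0,18,0,0,0,0],[3,0,18,0,0,0,0]],
])

```text
time_s: 3.75
eef_pos: [0.4913, -0.2343, 0.0372]
tcp_rot: [[-0.976, 0.216, 0.0], [0.216, 0.976, -0.001], [-0.001, -0.001, -1.0]]
contact_force: [-1.7, -0.4, 5.8]
gripper_width: 0.0091
gripper_force: 41.4
```

>>> send_rows([
  [[3,0,0,0,0,0,0],[3,0,0,0,0,0,0],[3,0,0,0,0,0,0],[3,0,0,0,0,0,0],[3,0,0,0,0,0,0]],
])

```text
time_s: 4.25
eef_pos: [0.4913, -0.2343, 0.0372]
tcp_rot: [[-0.976, 0.217, 0.0], [0.217, 0.976, -0.001], [-0.001, -0.001, -1.0]]
contact_force: [-1.8, 0.4, 6.3]
gripper_width: 0.0093
gripper_force: 41.4
```

```bash
python3 - <<'E'
from meas import *
u=np.array([.213,.977]);n=np.array([.977,-.213])
m=camera_model("wrist");im=capture("wrist");cv2.imwrite("pics/w4.png",im);np.savez("w4.npz",K=m["K"],R=m["R"],t=m["t"])
s=r.sense();p=np.array(s["eef_pos"]);print(s["time_s"],p,s["gripper_width"],s["gripper_force"],s["contact_force"],"along",p[:2]@u)
E
```

```text
4.3 [ 0.49130154 -0.234334    0.03721797] 0.009128210150436489 41.419962644577026 [-1.78138053  0.61207249  6.42004147] along -0.12429708807854657
```

View pics/w4.png

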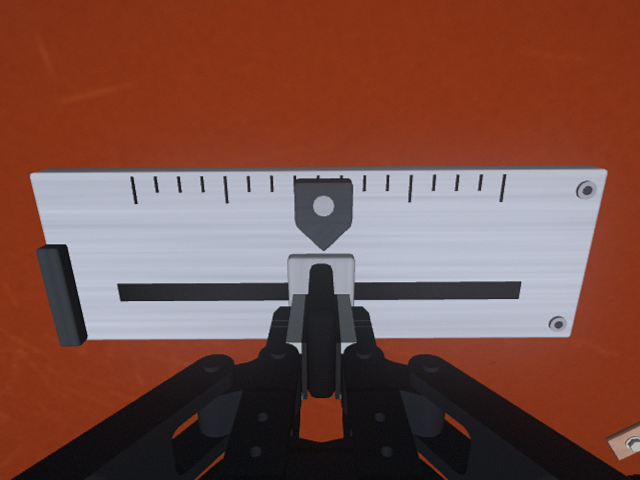

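The foot is at columns 288-355 (centre about 321.5), and the pointer is at 294-353 with its nose at about (324,249). The stop is slightly short, so I'll quantify that.

```bash
cat > fin.py <<'E'
import sys; from meas import *
def mid(im,m,row,x0,x1,z,sig=1.):
    g=cv2.GaussianBlur(cv2.cvtColor(im,cv2.COLOR_BGR2GRAY),(0,0),sig).astype(float)[row]; d=np.abs(np.diff(g))
    e=[]
    for a,b in(x0,x1):
        w=d[a:b]*(d[a:b]>.5*d[a:b].max()); e.append((w*(np.arange(a,b)+.5)).sum()/w.sum())
    A=[onz(m,(k,row),z)[:2]@u for k in e]; return np.round([*e,np.mean(A)*1e3,(A[1]-A[0])*1e3],2)
u=np.array([.213,.977])
E
python3 - <<'E'
from fin import *
m=dict(np.load("w4.npz"));im=cv2.imread("pics/w4.png")
for rw in(192,200,212,220): print("ptr",rw,mid(im,m,rw,(285,303),(343,361),.026))
for rw in(243,): print("nose",rw,mid(im,m,rw,(305,322),(325,345),.026))
for rw in(262,270,277): print("foot",rw,mid(im,m,rw,(280,298),(345,363),.022))
for rw in(269,275,281): print("fin low part",rw,mid(im,m,rw,(302,316),(326,340),.03))
for rw in(300,340,370,385): print("fin top",rw,mid(im,m,rw,(298,314),(328,346),.066))
E
```

```text
ptr 192 [ 293.45  352.6  -121.71   23.96]
ptr 200 [ 293.97  352.48 -121.63   23.86]
ptr 212 [ 294.36  352.32 -121.6    23.87]
ptr 220 [ 294.45  351.93 -121.67   23.84]
nose 243 [ 313.98  332.9  -121.59    8.01]
foot 262 [ 286.12  355.02 -122.87   30.4 ]
foot 270 [ 286.5   354.97 -122.81   30.43]
foot 277 [ 287.58  354.06 -122.79   29.73]
fin low part 269 [ 309.6   331.55 -122.84    9.25]
fin low part 275 [ 309.    332.51 -122.78    9.96]
fin low part 281 [ 308.53  332.63 -122.87   10.27]
fin top 300 [ 304.53  337.36 -122.63   10.82]
fin top 340 [ 301.35  340.52 -122.7    13.4 ]
fin top 370 [ 304.04  337.54 -122.81   11.79]
fin top 385 [ 304.53  337.43 -122.77   11.76]
```

The sizes check out (24 / 30 / 10 mm), and the stop is 1.15 mm short. I'll nudge it in the grip and look again.

>>> send_rows([
  [[3,0,0.6,0,0,0,0],[3,0,1.2,0,0,0,0],[3,0,1.2,0,0,0,0],[3,0,1.2,0,0,0,0],[3,0,1.2,0,0,0,0]],
])

```text
time_s: 4.8
eef_pos: [0.4915, -0.2334, 0.0372]
tcp_rot: [[-0.976, 0.217, 0.0], [0.217, 0.976, -0.001], [-0.001, -0.001, -1.0]]
contact_force: [-2.3, -0.4, 6.8]
gripper_width: 0.009
gripper_force: 41.3
```

```bash
python3 - <<'E'
from fin import *
m=camera_model("wrist");im=capture("wrist");print(r.sense()["eef_pos"])
for rw in(200,212): print("ptr",rw,mid(im,m,rw,(283,303),(340,361),.026))
for rw in(262,270): print("foot",rw,mid(im,m,rw,(280,298),(345,363),.022))
for rw in(275,281): print("fin low part",rw,mid(im,m,rw,(302,316),(326,340),.03))
E
```

```text
[ 0.49147542 -0.23341808  0.03721712]
ptr 200 [ 291.56  350.34 -121.66   23.97]
ptr 212 [ 291.99  349.94 -121.67   23.87]
foot 262 [ 286.12  354.98 -121.97   30.39]
foot 270 [ 286.14  354.95 -121.99   30.58]
fin low part 275 [ 308.99  332.47 -121.89    9.95]
fin low part 281 [ 308.46  332.59 -121.99   10.28]
```

0.3 mm is left. I'll make a last nudge, then open the fingers.

>>> send_rows([
  [[3,0,0.3,0,0,0,0],[3,0,0.3,0,0,0,0],[3,0,0.3,0,0,0,0],[3,0,0.3,0,0,0,0],[3,0,0.3,0,0,0,0]],
], newtons=20)

```text
time_s: 5.35
eef_pos: [0.4915, -0.2332, 0.0372]
tcp_rot: [[-0.976, 0.217, 0.0], [0.217, 0.976, -0.001], [-0.001, -0.001, -1.0]]
contact_force: [-1.5, -2.0, 5.3]
gripper_width: 0.0093
gripper_force: 41.3
```

>>> send_rows([
  [[25,0,0,0,0,0,0],[50,0,0,0,0,0,0],[60,0,0,0,0,0,0],[60,0,0,0,0,0,0],[60,0,0,0,0,0,0]],
])

```text
time_s: 5.85
eef_pos: [0.4914, -0.2325, 0.0361]
tcp_rot: [[-0.976, 0.217, -0.0], [0.217, 0.976, 0.0], [0.0, 0.0, -1.0]]
contact_force: [0.9, -0.3, 0.1]
gripper_width: 0.06
gripper_force: 0.0
```

>>> send_rows([
  [[60,0,0,-5,0,0,0],[60,0,0,-20,0,0,0],[60,0,0,-45,0,0,0],[60,0,0,-65,0,0,0],[60,0,0,-75,0,0,0]],
])

```text
time_s: 6.35
eef_pos: [0.4925, -0.2328, 0.1136]
tcp_rot: [[-0.976, 0.217, 0.004], [0.217, 0.976, -0.001], [-0.004, -0.0, -1.0]]
contact_force: [0.5, 0.1, -0.0]
gripper_width: 0.0595
gripper_force: 0.0
```

>>> send_rows([
  [[60,0,0,0,0,0,0],[60,0,0,0,0,0,0],[60,0,0,0,0,0,0],[60,0,0,0,0,0,0],[60,0,0,0,0,0,0]],
])

```text
time_s: 6.85
eef_pos: [0.4911, -0.2325, 0.1105]
tcp_rot: [[-0.976, 0.217, -0.002], [0.217, 0.976, 0.0], [0.002, -0.0, -1.0]]
contact_force: [0.1, 0.1, 0.5]
gripper_width: 0.0595
gripper_force: 0.0
```

```bash
python3 - <<'E'
from fin import *
m=camera_model("wrist");im=capture("wrist");cv2.imwrite("pics/w5.png",im);np.savez("w5.npz",K=m["K"],R=m["R"],t=m["t"])
s=r.sense();print(s["time_s"],s["eef_pos"],s["gripper_width"])
E
```

```text
6.9 [ 0.49120579 -0.23250516  0.11070942] 0.06009984970270643
```

View pics/w5.png

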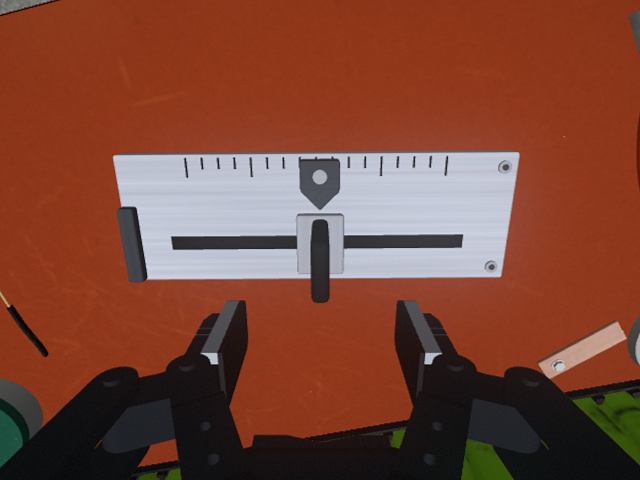

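The fingers are clear. The fin (320,260), the foot (297-343) and the nose (320,209) are in line. One numeric check before handing in.

```bash
python3 - <<'E'
from fin import *
m=dict(np.load("w5.npz"));im=cv2.imread("pics/w5.png")
for rw in(172,182,190): print("ptr",rw,mid(im,m,rw,(293,308),(333,348),.026,.7))
for rw in(220,228,262): print("foot",rw,mid(im,m,rw,(290,304),(336,350),.022,.7))
for rw in(270,285,292): print("fin",rw,mid(im,m,rw,(304,318),(322,336),.066,.7))
E
```

```text
ptr 172 [ 299.    339.85 -121.69   24.02]
ptr 182 [ 299.05  339.85 -121.72   24.19]
ptr 190 [ 300.03  338.92 -121.74   23.21]
foot 220 [ 295.58  343.39 -121.88   29.77]
foot 228 [ 295.5   343.38 -121.94   30.02]
foot 262 [ 296.5   343.87 -121.61   30.58]
fin 270 [ 310.05  328.99 -121.77    9.97]
fin 285 [ 310.5   329.01 -121.7     9.88]
fin 292 [ 310.52  329.   -121.73    9.93]
```

```bash
python3 -c "
from rig import r
print(r.finish_job())"
```

```text
the job is handed in; nothing more can be done
None
```

The fin stop is in line with the pointer nose to within about 0.2 mm by the last camera check, it has been let go with the gripper clear, the knob gauge was not touched, and the job was handed in at about 7 s.

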